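Close the balance's draft shield and tare it touch-free

TASK

An empty dish stands on the pan of the laboratory balance. Push the glass lid of its draft shield fully shut, then tare the balance touch-free: hold the fingertips still two to three centimetres above the round sensor window at the front right corner of its console (right as you face it) for a good two seconds, and then take the hand well away. Do not touch the console, do not hold the hand over the matching left-hand sensor, which prints, do not knock the balance hard, and leave the dish and everything lying around the balance where they are.

Things in the scene. Friction and masses are not known exactly. Their poses are not given: they have to be found in the camera images.
- balance: White balance, fixed, 360 mm deep (x) by 210 mm wide (y); origin: centre of its underside, on the bench; x runs from its front (towards the robot) to its back, y to the left as you face it; turned up to 0.3 rad. Front to back: console (x -180 to -68 mm, top at 60 mm), glass draft shield (x -60 to 100 mm, 184 mm wide, frame top at 156 mm), rear housing (x 100 to 180 mm, top at 155 mm).
- lid (a joint): How far the sliding glass lid on the draft shield is open, m. 0 = fully shut (front edge level with the shield's front), 0.08 = fully back. It slides only along the balance's x axis, with about 1.2 N of friction and slight damping, stays where it is left and has hard stops at both ends. It starts 45 to 80 mm open.
- lid_grip (a point): Middle of the top rear edge of the grey grip on the lid, 182 mm above the bench, moving with the lid. The grip is 90 mm long (y) and stands 20 mm above the glass; its rear face is upright, its front slopes. Behind it the lid is flat glass for 129 mm, top at 162 mm. Push the rear face towards the balance's front (-x) to shut; the point is then at x = -31 mm in the balance's frame.
- tare_sensor (a point): Centre of the tare sensor: flat round black window, 18 mm across in a 25 mm metal ring, facing straight up, 61 mm above the bench; the right-hand one of two alike, at x -145, y -80 mm in the balance's frame. It sees what is straight above it. Display and keys lie between the two; the shield's front pane is 85 mm behind.
- print_sensor (a point): Centre of the print sensor, alike, at the front left corner of the console (balance frame x -145, y +80 mm). Not to be used.
- console: The grey front console of the balance, 112 mm deep, 210 mm wide, flat top 60 mm above the bench, with display, keys and both sensors; must not be touched. This entry's origin is the same point as the balance's.
- pan (a point): Centre of the top of the steel weighing pan inside the shield, 100 mm across, 75 mm above the bench.
- dish: Empty aluminium weighing dish standing loose on the pan inside the shield, 62 mm across the rim, 16.5 mm high; origin at the centre of its underside.
- weight_200: Steel knob weight, 31 mm across, 54 mm high, on the bench right of the balance; origin under its centre, as for all the loose things.
- weight_500: Steel knob weight, 42 mm across, 73 mm high, on the bench left of the balance.
- spare_dish: Another aluminium dish, 62 mm across, 16.5 mm high, on the bench right of the balance.
- sample_jar: Closed jar, 52 mm across, 70 mm high, right of the balance.
- water_bottle: White plastic bottle, 60 mm across, 130 mm high, left of the balance.
- tweezers: Steel tweezers, 126 mm long (x), 14 mm wide, 8 mm high, lying on the bench left of the console.
- marker: Marker pen, 136 mm long (x), 14 mm thick, lying on the bench right of the balance.
There are look-alikes about, which are no part of the job. Leave any turquoise look-alike of the dish alone.

How it is judged:
On the way, in this order (a step that is already met when the one before it is completed fails the run):
1. the lid of the draft shield is fully shut (value of joint lid below 0.004 m), for 0.2 s.
2. with the lid shut, the fingertips dwell just above the tare sensor (horizontal distance between the grasp point and tare_sensor below 0.022 m and z of the grasp point in the frame of tare_sensor between 0.024 and 0.075 m and value of joint lid below 0.004 m), for 1.5 s.
At the end, for the whole second after the job is handed in: Lid within 4 mm of shut; dish upright and at rest on the pan within 25 mm of its centre; grasp point over 12 cm from the tare sensor after a 1.5 s dwell within 22 mm of its axis and 24 to 75 mm above it (lid shut, no contact); loose things within 25 mm of their starts (value of joint lid below 0.004 m and horizontal distance between dish and pan below 0.025 m and z of dish in the frame of pan below 0.004 m and angle between dish's own z axis and vertical below 0.1 rad and linear speed of dish below 0.02 m/s and distance between the grasp point and tare_sensor above 0.12 m and distance of each of weight_200, weight_500, spare_dish, sample_jar, water_bottle, tweezers, marker from where it was at the start of the episode below 0.025 m); the robot touches nothing.
It fails at once if the console is touched (contact force between any of the fingers, the arm and console above 0.5 N).
It fails at once if the hand is over the print sensor (within 25 mm sideways, grasp point under 75 mm) (horizontal distance between the grasp point and print_sensor below 0.025 m and z of the grasp point in the frame of print_sensor between -0.05 and 0.075 m).
It fails at once if the balance or its lid is knocked or pressed with more than 40 N (contact force between any of the fingers, the arm and balance above 40 N).
It fails at once if the dish on the pan is touched, moved more than 10 mm or lifted (distance of dish from where it was at the start of the episode above 0.01 m or contact force between any of the fingers, the arm and dish above 0.3 N).
It fails at once if a bystander is lifted, knocked over or moved more than 25 mm (distance of any of weight_200, weight_500, spare_dish, sample_jar, water_bottle, tweezers, marker from where it was at the start of the episode above 0.025 m or angle between any of weight_200, weight_500, spare_dish, sample_jar, water_bottle, tweezers, marker's own z axis and vertical above 0.5 rad).
It also fails if it takes over 48 s, if anything falls off the work surface, if the arm or the gripper's body presses on something with over 40 N, if the wrist force passes 120 N, or if a joint passes its speed limit or range.

ROBOT

A 6-joint arm with a two-finger parallel gripper is mounted at the origin on the work surface. World frame = base frame: x ahead of the robot, y to its left, z up, the work surface at z = 0. Lengths are in m, angles in rad, forces in N, time in s.
With the tool pointing down it reaches from about 0.3 to 0.875 m from the base axis. Payload 6.4 kg.
Tool frame: the origin (TCP) lies on the centre line of the jaws, within the pads' length; the fingertips stand 25 mm ahead of it and the grasp point (between the pads) lies 6 mm ahead of it (ctrl.tips_ahead is the z of the fingertips in the tool frame, in m); z points along the fingers, x is the direction in which the jaws open and shut, and the axes are right-handed (so a half turn about z gives the same grasp; the last joint's range is limited). The gripper opens to 85 mm and grips with 20 to 120 N. Pads are 22 mm wide; open, the fingers measure 114 mm over their backs; the gripper's body (76 mm by 85 mm) begins 54 mm behind the grasp point. The pads swing forward as they close: fully open they stand 13 mm farther back than shut.
Start: joints at [-1.324, 0.181, 1.607, -0, 1.354, -0.206], TCP at [0.252, -0.517, 0.256] pointing down, gripper open.
Joint ranges: [-2.99, 2.99], [-0.89, 2.07], [0.3, 2.58], [-1.14, 4.28], [0, 2.63], [-3.12, 3.12]. Speed limits (rad/s): [2.57, 2.57, 3.01, 3.14, 3.14, 3.14].

INTERFACE

Orientations are given as a unit quaternion [w, x, y, z].
In Python, from bench import ctrl gives the robot as it stands.
- The arm moves only by the shell command python3 -m pendant 'ROWS'. ROWS is JSON, a list that holds one entry, the list of rows, each a list of 7 numbers: the shift along the tool's x, y, z in m, then the turn, a rotation vector about the tool's x, y, z in rad, then the closure, from -1 (fully open) to 1 (shut). A call has 1 to 10 rows; each row shifts and turns the commanded pose from where the row before left it, along the tool's axes as they then stand; what a row does not reach is not made up. A row lasts 1/10 s, in which the tool goes at most 50 mm and 8.59 degrees, less where a joint would pass 70% of its speed; a pose out of reach is approached as far as the arm can. A call with a gripper value outside its range is refused whole. The fingers move at their own pace and stop on an object; the grip force is fixed at half the most. Time passes only in rows, so rows that do not move let the fingers close. It gives the time, the measured TCP pose, the force and the opening at its end, in the units of the state.
- ctrl.get_obs(): the state, without advancing time (a new reading comes with each control period).
- ctrl.camera(name): name is "scene" or "top"; returns (picture, depth): 480x640x3 uint8, red, green, blue; 480x640 float32, m along the optical axis (not along the pixel's ray), 0 where there is no reading.
- ctrl.calibration(name): a dict with "fov_y" (degrees; the focal length in pixels is half the picture's height over the tangent of half this angle, whatever the lens; pixels are square), "cx", "cy" (the principal point, pixels), "camera_from_world" (4x4, takes a point from world to camera coordinates). Camera axes: x right, y down, z forward; pixel columns grow to the right and rows downward; lengths in m; the calibration is good to about 2 mm. A picture is of the moment at which its call begins. calibration takes no time and is no camera call.
- ctrl.hand_in(): hands the job in, once; it reports no verdict.
The state is a dict: "time_s": time; "q": joint angles; "dq": joint speeds; "joint_efforts": joint torques, N m; "eef_pos": TCP position; "eef_rot": TCP orientation; "wrist_force": force on the tool from outside, world axes, zero at the start; "torque": the same for the moment, N m; "opening": opening from 0.0 (shut) to 1.0 (fully open).
Only numpy, scipy, OpenCV 4.12 (cv2) and the standard library are available. Lean on these libraries where they do the work, as an engineer would, in place of code of your own. Each camera call takes 0.05 s, during which the arm holds its last target.

## Working session

There is one attempt and no reset: what is moved stays moved. The work goes in short steps, Python scripts to look and compute and a shell command to move; the robot and the scene stay as the last step left them, time stands still between calls to the robot, and variables do not carry over. Pictures are saved under pics/ and viewed, and the job is handed in when it is done.

```bash
mkdir -p pics; ls
python3 - <<'E'
from bench import ctrl
import cv2,numpy as np
print(ctrl.get_obs(), ctrl.tips_ahead)
for n in("scene","top"):
    p,d=ctrl.camera(n); cv2.imwrite(f"pics/{n}0.png",p[:,:,::-1]); np.save(f"pics/{n}0.npy",d); print(ctrl.calibration(n))
E
```

```text
pics
{'time_s': 0.0, 'q': array([-1.32428890e+00,  1.81514927e-01,  1.60802728e+00,  1.04361028e-06,
        1.35379171e+00, -2.06304117e-01]), 'dq': array([ 5.49196088e-05,  1.78261059e-04,  1.53229233e-03,  8.52753384e-04,
       -2.97891758e-05, -2.70161676e-04]), 'joint_efforts': array([ 1.77520622e-03, -4.44872332e+01, -3.51333547e+01, -1.89019693e-04,
        9.14165808e-03, -2.47851915e-05]), 'eef_pos': array([ 0.2514454 , -0.51653494,  0.25538949]), 'eef_rot': array([-6.03497016e-04,  8.47789527e-01, -5.30332123e-01, -6.27525290e-04]), 'wrist_force': array([-0.02520739, -0.45745932,  0.29805354]), 'torque': array([-0.02616823, -0.01331962,  0.05779124]), 'opening': 1.0028165696373177} 0.025
{'fov_y': 48.91413461263287, 'cx': 301.6134125000417, 'cy': 241.09947704063785, 'camera_from_world': array([[ 0.12214194,  0.99243492, -0.01242079, -0.09566755],
       [ 0.78637557, -0.1044018 , -0.60886265, -0.41358978],
       [-0.60555331,  0.06460026, -0.79317841,  1.42322633],
       [ 0.        ,  0.        ,  0.        ,  1.        ]])}
{'fov_y': 45.1666028751091, 'cx': 322.1407555736109, 'cy': 242.26622367488997, 'camera_from_world': array([[-3.21032834e-04, -9.99997972e-01, -1.98830800e-03,
        -2.72715842e-03],
       [-9.88104520e-01,  6.22982307e-04, -1.53782537e-01,
         6.38268381e-01],
       [ 1.53783464e-01,  1.91528688e-03, -9.88102716e-01,
         1.04226043e+00],
       [ 0.00000000e+00,  0.00000000e+00,  0.00000000e+00,
         1.00000000e+00]])}
```

View pics/scene0.png

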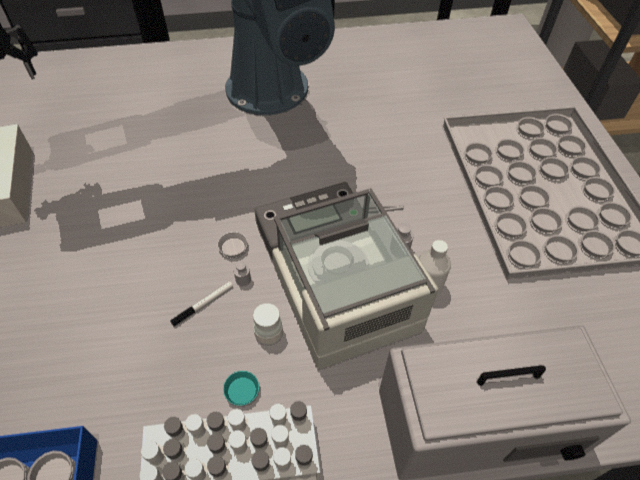

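View pics/top0.png

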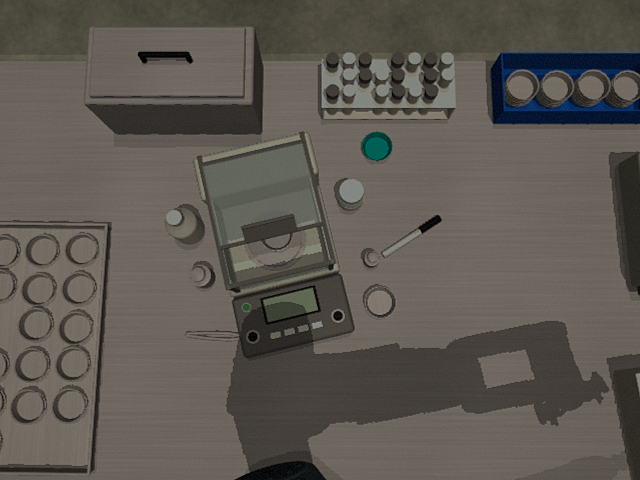

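The top view shows the balance with the console at its near end. There are two ringed windows, at (253,337) on the left and (338,316) on the right. With robot +y pointing left, the right one, on the marker/jar side, is the tare sensor. The grey grip is around (270,228). I'll confirm these in an enlarged crop.

Run:
```python
import cv2
a=cv2.imread("pics/top0.png")[120:370,180:380]
a=cv2.convertScaleAbs(a,alpha=1.5)
cv2.imwrite("pics/crop_top.png",cv2.resize(a[:170],None,fx=3.5,fy=3.5,interpolation=cv2.INTER_CUBIC))
cv2.imwrite("pics/crop_con.png",cv2.resize(a[140:],None,fx=4,fy=4,interpolation=cv2.INTER_CUBIC))
b=cv2.imread("pics/scene0.png")[170:370,240:450]
cv2.imwrite("pics/crop_sc.png",cv2.resize(b,None,fx=3,fy=3,interpolation=cv2.INTER_CUBIC))
```

```text
(no output)
```

View pics/crop_top.png

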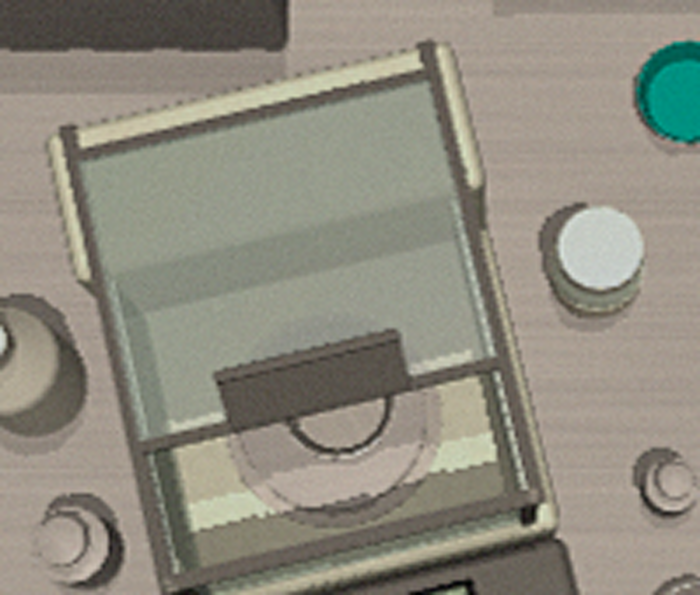

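View pics/crop_con.png

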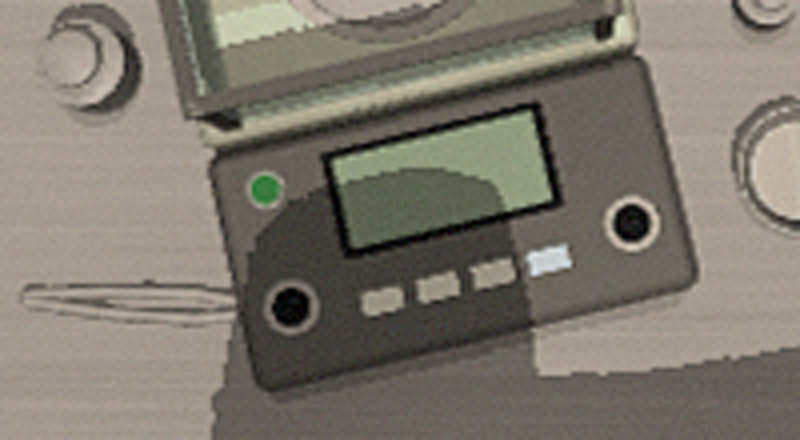

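View pics/crop_sc.png

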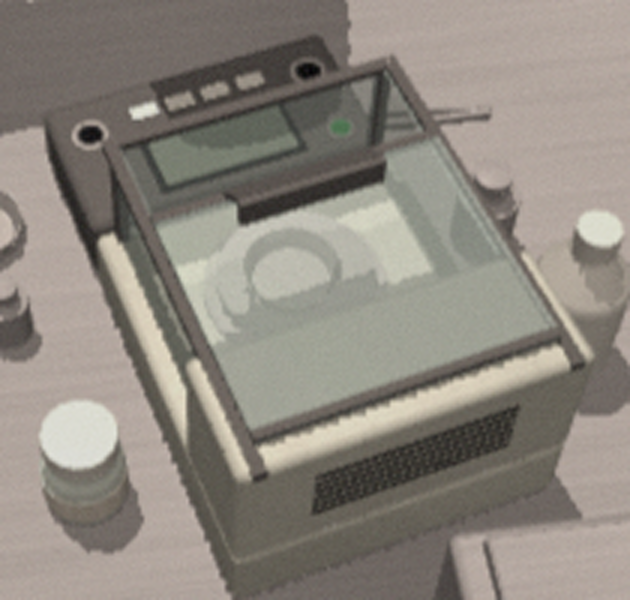

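The crops confirm it. The tare sensor is the right ring near (337.8,315.5) with the pale-blue key beside it, and the print sensor is at (252.8,336.8). The grip's rear top edge runs from about (241.7,227.7) to (293.4,214.9). The turquoise dish at (377,146) and the dishes in the trays play no part. Next I'll turn these into positions.

```bash
cat > h.py <<'E'
from bench import ctrl
import numpy as np, cv2
def ray(n,u,v,z):
    c=ctrl.calibration(n); f=240/np.tan(np.radians(c["fov_y"]/2)); T=c["camera_from_world"]; R=T[:3,:3]; o=-R.T@T[:3,3]
    d=R.T@np.array([(u-c["cx"])/f,(v-c["cy"])/f,1]); return o+d*(z-o[2])/d[2]
def proj(n,p):
    c=ctrl.calibration(n); f=240/np.tan(np.radians(c["fov_y"]/2)); T=c["camera_from_world"]
    q=T[:3,:3]@np.array(p)+T[:3,3]; return np.array([c["cx"]+f*q[0]/q[2],c["cy"]+f*q[1]/q[2]])
def blob(n,file,u,v,r=8,th=45):
    g=cv2.imread(file,0); w=g[v-r:v+r+1,u-r:u+r+1]; m=(w<th).astype(np.uint8)
    k,l,s,c=cv2.connectedComponentsWithStats(m); i=l[r,r]; return c[i]+[u-r,v-r],s[i]
E
python3 - <<'E'
from h import *
P={}
for n,f,t,p in(("top","pics/top0.png",(338,316),(253,337)),("scene","pics/scene0.png",(270,215),(342,193))):
    for k,(u,v) in(("tare",t),("print",p)):
        c,s=blob(n,f,u,v,th=30); q=ray(n,*c,.061); print(n,k,c,s,q); P[n,k]=q[:2]
    d=P[n,"print"]-P[n,"tare"]; print(np.linalg.norm(d), "yaw",np.arctan2(-d[0],d[1]))
T=(P["top","tare"]+P["scene","tare"])/2;Q=(P["top","print"]+P["scene","print"])/2
d=Q-T;yaw=np.arctan2(-d[0],d[1]);ex=np.array([np.cos(yaw),np.sin(yaw)]);ey=np.array([-ex[1],ex[0]])
O=(T+Q)/2+.145*ex
print("yaw",yaw,"O",O)
np.savez("bal.npz",T=T,Q=Q,O=O,yaw=yaw)
def loc(p): return np.array([(p[:2]-O)@ex,(p[:2]-O)@ey])
for u,v in((241.7,227.7),(293.4,214.9)): 
    q=ray("top",u,v,.182);print(q,loc(q))
for u,v in((240+240/3,170+222/3),(240+385/3,170+180/3)):
    q=ray("scene",u,v,.164);print("sc bottom-ish",q,loc(q))
for X,Y,Z in((-60,92,156),(-60,-92,156),(180,105,155),(180,-105,155),(-31,0,182)):
    w=O+X/1e3*ex+Y/1e3*ey; print(X,Y,w,proj("top",[*w,Z/1e3]),proj("scene",[*w,Z/1e3]))
E
```

```text
top tare [337.45614035 315.19298246] [ 4  3  8  9 57] [ 0.50099353 -0.03111595  0.061     ]
top print [252.23809524 336.19047619] [ 3  3  9  9 63] [0.46300664 0.12461613 0.061     ]
0.16029811053937187 yaw 0.2392525110447673
scene tare [269.5 214.5] [ 5  6  6  4 18] [ 0.50061124 -0.03005065  0.061     ]
scene print [342.40909091 193.        ] [ 6  6  6  5 22] [0.46205636 0.12623356 0.061     ]
0.16096966489578227 yaw 0.2418677507223036
yaw 0.24056286423672846 O [0.62249153 0.08196692]
[0.64227147 0.13073375 0.182     ] [0.03082902 0.04264998]
[0.66395322 0.04474303 0.182     ] [ 0.0313992  -0.04603022]
sc bottom-ish [0.66552699 0.04790202 0.164     ] [ 0.03368027 -0.04333714]
sc bottom-ish [0.64647822 0.13487155 0.164     ] [0.03590047 0.04566638]
-60 92 [0.54230035 0.15702273] [226.99822018 288.89326091] [368.54774991 188.12190289]
-60 -92 [ 0.58613822 -0.02167881] [333.02612466 262.97070955] [275.02224626 215.70766031]
180 105 [0.77229207 0.22682822] [190.4518257  157.26375737] [439.78024668 288.22460217]
180 -105 [0.82232443 0.02287538] [307.26912439 129.71416803] [318.38640022 330.58051779]
-31 0 [0.5923842  0.07458119] [275.02974596 257.38630063] [329.24989554 203.24621035]
```

The two views agree to within 2 mm, and the sensor spacing comes out at 160 mm. Balance yaw is 0.2405 rad and the lid is about 62 mm open. Next I'll shut the fingers, align the tool and raise it a little.

```bash
python3 -m pendant '[[[0,0,0,0,0,0.11,1],[0,0,0,0,0,0.103,1],[0,0,-0.01,0,0,0,1],[0,0,0,0,0,0,1],[0,0,0,0,0,0,1]]]'
cat >> h.py <<'E'
from scipy.spatial.transform import Rotation as Ro
B=np.load("bal.npz"); yaw=float(B["yaw"]);O=B["O"];ex=np.array([np.cos(yaw),np.sin(yaw)]);ey=np.array([-ex[1],ex[0]])
def W(x,y): return O+x*ex+y*ey
def rep(*targets):
    o=ctrl.get_obs(); R=Ro.from_quat(np.roll(o["eef_rot"],-1)).as_matrix(); p=o["eef_pos"]
    print("t",o["time_s"],"p",p.round(4),"loc",[round((p[:2]-O)@e,4) for e in(ex,ey)],"tips",ctrl.tips_ahead,"op",o["opening"],"F",o["wrist_force"].round(2))
    print("tool x",R[:,0].round(3),"yaw err",np.arctan2(np.cross(R[:2,0],-ey),R[:2,0]@-ey).round(4),"tilt",R[:2,2].round(4))
    for t in targets: print("->",np.round(t,4),"tool shift",(R.T@(np.array(t)-p)).round(4))
E
python3 - <<'E'
from h import *
rep([*W(.068,0),.26],[*W(.068,0),.195])
E
```

```text
time_s: 0.6
eef_pos: [0.2517, -0.5174, 0.2669]
eef_rot: [0.0, 0.787, -0.617, 0.0]
wrist_force: [0.7, 0.1, 0.2]
opening: 0.142
t 0.6 p [ 0.2517 -0.5174  0.2669] loc [np.float64(-0.5029), np.float64(-0.4937)] tips 0.025 op 0.14213742503868135 F [0.72 0.13 0.15]
tool x [ 0.239 -0.971  0.001] yaw err -0.0013 tilt [ 0.0002 -0.0011]
-> [0.6885 0.0982 0.26  ] tool shift [-0.493  -0.5716  0.0063]
-> [0.6885 0.0982 0.195 ] tool shift [-0.4931 -0.5716  0.0713]
```

```bash
python3 -m pendant '[[[-0.025,-0.029,0,0,0,0,1],[-0.025,-0.029,0,0,0,0,1],[-0.025,-0.029,0,0,0,0,1],[-0.025,-0.029,0,0,0,0,1],[-0.025,-0.029,0,0,0,0,1],[-0.025,-0.029,0,0,0,0,1],[-0.025,-0.029,0,0,0,0,1],[-0.025,-0.029,0,0,0,0,1],[-0.025,-0.029,0,0,0,0,1],[-0.025,-0.029,0,0,0,0,1]]]' && python3 -m pendant '[[[-0.025,-0.029,0,0,0,0,1],[-0.025,-0.029,0,0,0,0,1],[-0.025,-0.029,0,0,0,0,1],[-0.025,-0.029,0,0,0,0,1],[-0.025,-0.029,0,0,0,0,1],[-0.025,-0.029,0,0,0,0,1],[-0.025,-0.029,0,0,0,0,1],[-0.025,-0.029,0,0,0,0,1],[-0.025,-0.029,0,0,0,0,1],[0,0,0,0,0,0,1]]]'
python3 - <<'E'
from h import *
rep([*W(.068,0),.26],[*W(.068,0),.205])
E
```

```text
time_s: 1.6
eef_pos: [0.4746, -0.2039, 0.2664]
eef_rot: [-0.0, 0.787, -0.617, 0.0]
wrist_force: [0.0, -0.9, 0.1]
opening: -0.001
time_s: 2.6
eef_pos: [0.6753, 0.0793, 0.2654]
eef_rot: [-0.001, 0.788, -0.615, -0.0]
wrist_force: [0.5, -0.0, -0.1]
opening: 0.001
t 2.6 p [0.6753 0.0793 0.2654] loc [np.float64(0.0507), np.float64(-0.0152)] tips 0.025 op 0.0012800840177071733 F [ 0.54 -0.04 -0.11]
tool x [ 0.243 -0.97  -0.001] yaw err -0.0047 tilt [0.0001 0.0015]
-> [0.6885 0.0982 0.26  ] tool shift [-0.0151 -0.0174  0.0054]
-> [0.6885 0.0982 0.205 ] tool shift [-0.015  -0.0174  0.0604]
```

```bash
python3 -m pendant '[[[-0.018,-0.020,0,0,0,0,1],[0,0,0.02,0,0,0,1],[0,0,0.02,0,0,0,1],[0,0,0.018,0,0,0,1],[0,0,0,0,0,0,1],[0,0,0,0,0,0,1]]]'
python3 - <<'E'
from h import *
rep([*W(.068,0),.193],[*W(-.020,0),.193])
for n,(x,y) in(("scene",(240,140)),("top",(180,120))):
    p,d=ctrl.camera(n); cv2.imwrite(f"pics/{n}1.png",p[:,:,::-1]); cv2.imwrite(f"pics/{n}1c.png",cv2.resize(p[y:y+200,x:x+220,::-1],None,fx=3,fy=3))
o=ctrl.get_obs(); 
for z in(0,.025):
  q=o["eef_pos"]-[0,0,z]; print(proj("scene",q),proj("top",q))
E
```

```text
time_s: 3.2
eef_pos: [0.6889, 0.0971, 0.2082]
eef_rot: [0.0, 0.787, -0.617, -0.0]
wrist_force: [0.3, 0.1, 0.7]
opening: -0.002
t 3.2 p [0.6889 0.0971 0.2082] loc [np.float64(0.0681), np.float64(-0.0011)] tips 0.025 op -0.0017781695365254315 F [0.31 0.1  0.69]
tool x [ 0.238 -0.971 -0.   ] yaw err 0.0004 tilt [-0.0009 -0.0001]
-> [0.6885 0.0982 0.193 ] tool shift [-0.0011  0.0001  0.0152]
-> [0.6031 0.0772 0.193 ] tool shift [-0.0011  0.0881  0.0153]
[353.05373379 235.45051362] [260.51034245 195.92461447]
[352.06406935 244.86437344] [262.11630182 199.40674814]
```

View pics/scene1c.png

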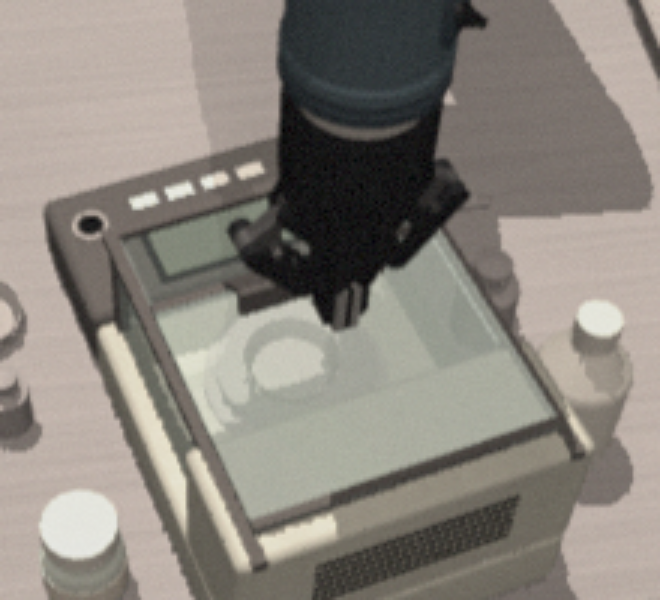

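View pics/top1c.png

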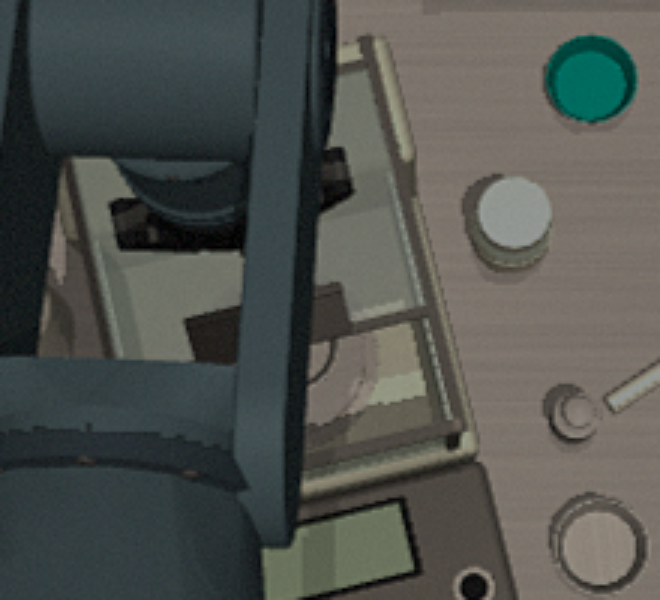

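The scene crop shows the closed fingertips at about (355,248), just behind the grip and lined up with its middle. That matches the prediction. Next is to lower the tips to about 7 mm above the glass and push.

```bash
python3 -m pendant '[[[-0.001,0,0.007,0,0,0,1],[0,0,0.007,0,0,0,1],[0,0,0,0,0,0,1],[0,0.008,0,0,0,0,1],[0,0.008,0,0,0,0,1],[0,0.006,0,0,0,0,1],[0,0.004,0,0,0,0,1],[0,0.004,0,0,0,0,1],[0,0.004,0,0,0,0,1],[0,0.004,0,0,0,0,1]]]'
python3 - <<'E'
from h import *
rep([*W(-.020,0),.193])
E
```

```text
time_s: 4.3
eef_pos: [0.652, 0.0894, 0.1946]
eef_rot: [-0.0, 0.787, -0.617, 0.0]
wrist_force: [1.6, 0.3, 0.4]
opening: -0.002
t 4.3 p [0.652  0.0894 0.1946] loc [np.float64(0.0304), np.float64(0.0002)] tips 0.025 op -0.001863507450437364 F [1.6  0.31 0.44]
tool x [ 0.238 -0.971  0.   ] yaw err 0.0008 tilt [0.0008 0.0001]
-> [0.6031 0.0772 0.193 ] tool shift [0.0002 0.0504 0.0016]
```

The wrist force is about 1.6 N, so the lid is sliding. I'll keep pushing.

```bash
python3 -m pendant '[[[0,0.005,0,0,0,0,1],[0,0.006,0,0,0,0,1],[0,0.006,0,0,0,0,1],[0,0.006,0,0,0,0,1],[0,0.006,0,0,0,0,1],[0,0.005,0,0,0,0,1],[0,0.004,0,0,0,0,1],[0,0.003,0,0,0,0,1],[0,0.001,0,0,0,0,1],[0,0,0,0,0,0,1]]]'
python3 - <<'E'
from h import *
rep([*W(-.020,0),.193])
E
```

```text
time_s: 5.3
eef_pos: [0.6108, 0.0794, 0.1941]
eef_rot: [0.0, 0.787, -0.617, -0.0]
wrist_force: [-0.0, 0.2, 0.0]
opening: 0.002
t 5.3 p [0.6108 0.0794 0.1941] loc [np.float64(-0.012), np.float64(0.0003)] tips 0.025 op 0.002045492176880352 F [-0.04  0.15  0.02]
tool x [ 0.237 -0.971 -0.   ] yaw err 0.0008 tilt [-0.0009 -0.    ]
-> [0.6031 0.0772 0.193 ] tool shift [0.0003 0.008  0.0011]
```

```bash
python3 -m pendant '[[[0,0.002,0,0,0,0,1],[0,0.002,0,0,0,0,1],[0,0.002,0,0,0,0,1],[0,0,0,0,0,0,1]]]'; python3 -m pendant '[[[0,0.001,0,0,0,0,1],[0,0,0,0,0,0,1]]]'; python3 -m pendant '[[[0,0.001,0,0,0,0,1],[0,0,0,0,0,0,1]]]'
python3 - <<'E'
from h import *
rep([*W(-.020,0),.193])
p,d=ctrl.camera("scene"); cv2.imwrite("pics/scene2c.png",cv2.resize(p[140:340,240:460,::-1],None,fx=3,fy=3))
E
```

```text
time_s: 5.7
eef_pos: [0.6049, 0.0779, 0.1941]
eef_rot: [0.0, 0.787, -0.617, -0.0]
wrist_force: [0.9, -0.6, -0.3]
opening: -0.001
time_s: 5.9
eef_pos: [0.6042, 0.0777, 0.1942]
eef_rot: [0.0, 0.787, -0.617, -0.0]
wrist_force: [0.2, 0.3, -0.3]
opening: -0.001
time_s: 6.1
eef_pos: [0.6033, 0.0775, 0.1942]
eef_rot: [0.0, 0.787, -0.617, -0.0]
wrist_force: [0.3, 0.4, -0.2]
opening: 0.003
t 6.1 p [0.6033 0.0775 0.1942] loc [np.float64(-0.0197), np.float64(0.0002)] tips 0.025 op 0.0025690095383871987 F [ 0.25  0.37 -0.21]
tool x [ 0.238 -0.971 -0.   ] yaw err 0.0008 tilt [-0.0002  0.    ]
-> [0.6031 0.0772 0.193 ] tool shift [0.0002 0.0003 0.0012]
```

View pics/scene2c.png

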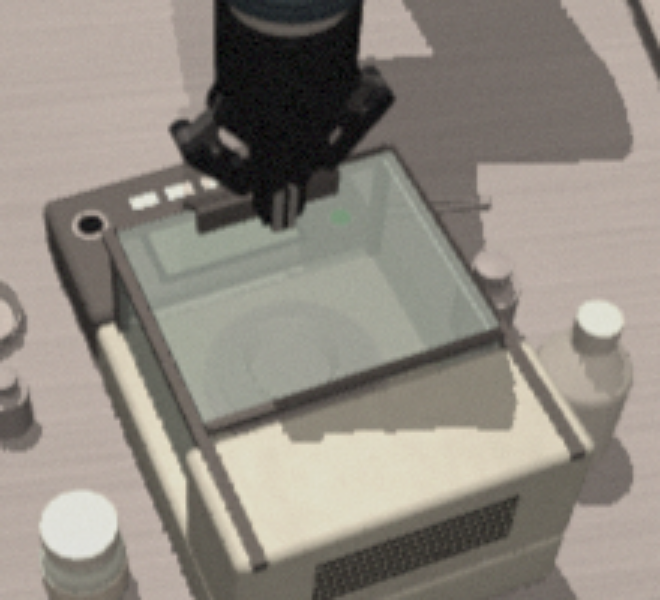

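The lid is nearly shut, with the grip near crop (265,200). I'll push on in 1 mm steps until the end stop shows up as force.

```bash
for i in 1; do python3 -m pendant '[[[0,0.001,0,0,0,0,1],[0,0,0,0,0,0,1]]]'; python3 -m pendant '[[[0,0.001,0,0,0,0,1],[0,0,0,0,0,0,1]]]'; done
python3 - <<'E'
from h import *
rep([*W(-.020,0),.193])
E
```

```text
time_s: 6.35
eef_pos: [0.6024, 0.0773, 0.1943]
eef_rot: [-0.0, 0.787, -0.617, -0.0]
wrist_force: [1.9, 0.2, 0.2]
opening: -0.001
time_s: 6.55
eef_pos: [0.6019, 0.0771, 0.1944]
eef_rot: [-0.0, 0.787, -0.617, 0.0]
wrist_force: [3.7, 0.8, -1.7]
opening: 0.001
t 6.55 p [0.6019 0.0771 0.1944] loc [np.float64(-0.0212), np.float64(0.0002)] tips 0.025 op 0.0012115631303257714 F [ 3.71  0.79 -1.67]
tool x [ 0.237 -0.971  0.   ] yaw err 0.0008 tilt [0.0012 0.0003]
-> [0.6031 0.0772 0.193 ] tool shift [ 0.0002 -0.0012  0.0014]
```

```bash
python3 -m pendant '[[[0,0.001,0,0,0,0,1],[0,0,0,0,0,0,1]]]'; python3 -m pendant '[[[0,0.001,0,0,0,0,1],[0,0,0,0,0,0,1],[0,0,0,0,0,0,1]]]'
python3 - <<'E'
from h import *
rep([*W(-.020,0),.193])
E
```

```text
time_s: 6.75
eef_pos: [0.6018, 0.0771, 0.1944]
eef_rot: [-0.001, 0.787, -0.617, 0.001]
wrist_force: [7.3, 1.6, -4.4]
opening: 0.003
time_s: 7.05
eef_pos: [0.6017, 0.0771, 0.1944]
eef_rot: [-0.002, 0.787, -0.618, 0.002]
wrist_force: [11.2, 4.1, -7.7]
opening: 0.001
t 7.05 p [0.6017 0.0771 0.1944] loc [np.float64(-0.0214), np.float64(0.0002)] tips 0.025 op 0.0008078725564854248 F [11.21  4.07 -7.66]
tool x [ 0.237 -0.971  0.   ] yaw err 0.0009 tilt [0.0055 0.0012]
-> [0.6031 0.0772 0.193 ] tool shift [ 0.0002 -0.0014  0.0015]
```

The force ramps to about 12 N while the TCP stays still, so this is the end stop, within 1.5 mm of the prediction. I'll back off, lift and check the lid.

```bash
python3 -m pendant '[[[0,-0.004,0,0,0,0,1],[0,-0.010,0,0,0,0,1],[0,0,-0.02,0,0,0,1],[0,0,-0.03,0,0,0,1],[0,0,-0.03,0,0,0,1],[0,0,0,0,0,0,1],[0,0,0,0,0,0,1]]]'
python3 - <<'E'
from h import *
rep([*B["T"],.26],[*B["T"],.112])
p,d=ctrl.camera("scene"); cv2.imwrite("pics/scene3c.png",cv2.resize(p[140:340,240:460,::-1],None,fx=3,fy=3))
for y in(-.045,.045): print((proj("scene",[*W(-.031,y),.182])-[240,140])*3)
E
```

```text
time_s: 7.75
eef_pos: [0.6136, 0.0799, 0.2751]
eef_rot: [-0.0, 0.787, -0.617, 0.001]
wrist_force: [-0.0, -0.0, -1.2]
opening: 0.001
t 7.75 p [0.6136 0.0799 0.2751] loc [np.float64(-0.0091), np.float64(0.0001)] tips 0.025 op 0.0011650922239718902 F [-0.02 -0.04 -1.19]
tool x [ 0.238 -0.971  0.001] yaw err 0.0007 tilt [ 0.0013 -0.0003]
-> [ 0.5008 -0.0306  0.26  ] tool shift [0.0805 0.1359 0.015 ]
-> [ 0.5008 -0.0306  0.112 ] tool shift [0.0804 0.136  0.163 ]
[195.86999674 211.04769919]
[338.19597423 168.85450166]
```

View pics/scene3c.png

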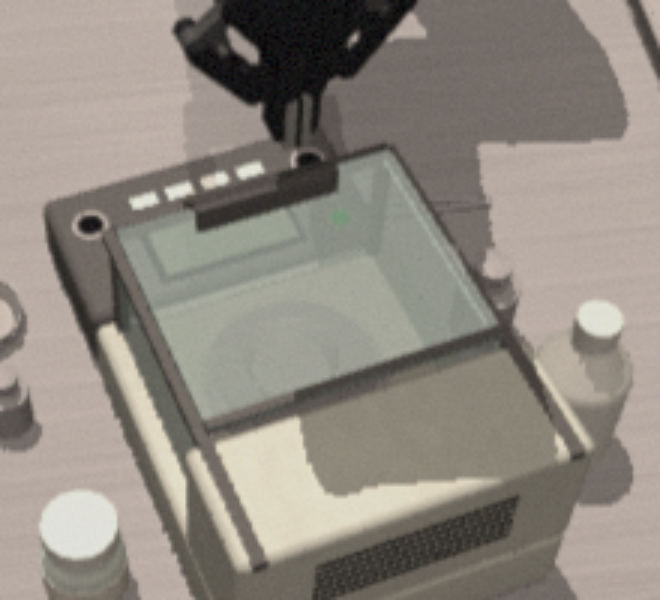

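The grip's rear top edge runs from (195,209) to (337,168) in the crop. For a shut lid I predicted (196,211) to (338,169), so it is shut. Now I'll move over the tare sensor, staying high.

```bash
python3 -m pendant '[[[0.02,0.03,0,0,0,0,1],[0.02,0.03,0,0,0,0,1],[0.02,0.03,0,0,0,0,1],[0.0205,0.03,0,0,0,0,1],[0,0.016,0,0,0,0,1],[0,0,0.03,0,0,0,1],[0,0,0.03,0,0,0,1],[0,0,0.03,0,0,0,1],[0,0,0.02,0,0,0,1],[0,0,0,0,0,0,1]]]'
python3 - <<'E'
from h import *
rep([*B["T"],.112])
p,d=ctrl.camera("scene"); cv2.imwrite("pics/scene4c.png",cv2.resize(p[140:340,200:420,::-1],None,fx=3,fy=3))
E
```

```text
time_s: 8.8
eef_pos: [0.4969, -0.0297, 0.1599]
eef_rot: [0.002, 0.787, -0.618, -0.004]
wrist_force: [-0.9, 0.4, -0.5]
opening: -0.001
t 8.8 p [ 0.4969 -0.0297  0.1599] loc [np.float64(-0.1486), np.float64(-0.0785)] tips 0.025 op -0.0009915551135434722 F [-0.86  0.4  -0.53]
tool x [ 0.237 -0.971 -0.005] yaw err 0.001 tilt [-0.0089  0.0026]
-> [ 0.5008 -0.0306  0.112 ] tool shift [ 0.002  -0.004   0.0479]
```

View pics/scene4c.png

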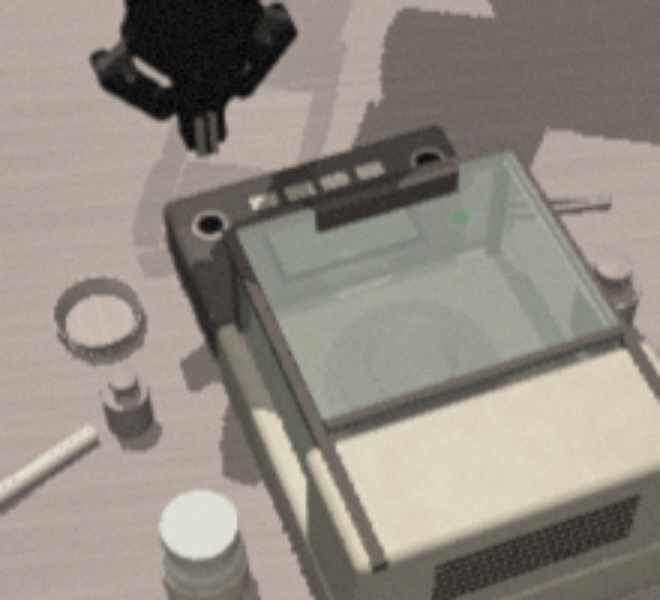

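The fingers at crop (207,140) are above the tare ring at (209,225), as intended. I'll let the arm settle, correct the offset, and go down the last part slowly.

```bash
python3 -m pendant '[[[0,0,0.01,0,0,0,1],[0,0,0.01,0,0,0,1],[0,0,0,0,0,0,1],[0,0,0,0,0,0,1]]]'
python3 - <<'E'
from h import *
rep([*B["T"],.112])
E
```

```text
time_s: 9.25
eef_pos: [0.5002, -0.0306, 0.1443]
eef_rot: [0.0, 0.787, -0.617, -0.0]
wrist_force: [-0.5, 0.6, 0.5]
opening: -0.001
t 9.25 p [ 0.5002 -0.0306  0.1443] loc [np.float64(-0.1456), np.float64(-0.0802)] tips 0.025 op -0.000963745050613654 F [-0.52  0.61  0.51]
tool x [ 0.238 -0.971 -0.   ] yaw err 0.0007 tilt [-0.0001  0.    ]
-> [ 0.5008 -0.0306  0.112 ] tool shift [ 0.0002 -0.0006  0.0323]
```

```bash
python3 -m pendant '[[[0,0,0.008,0,0,0,1],[0,0,0.008,0,0,0,1],[0,0,0.008,0,0,0,1],[0,0,0.008,0,0,0,1],[0,0,0,0,0,0,1],[0,0,0,0,0,0,1]]]'
python3 - <<'E'
from h import *
rep([*B["T"],.112])
p,d=ctrl.camera("scene"); cv2.imwrite("pics/scene5c.png",cv2.resize(p[140:340,200:420,::-1],None,fx=3,fy=3))
E
```

```text
time_s: 9.85
eef_pos: [0.5, -0.0305, 0.1119]
eef_rot: [0.0, 0.787, -0.617, -0.0]
wrist_force: [0.3, 0.2, 1.3]
opening: -0.002
t 9.85 p [ 0.5    -0.0305  0.1119] loc [np.float64(-0.1458), np.float64(-0.0801)] tips 0.025 op -0.002143355386688623 F [0.31 0.23 1.34]
tool x [ 0.237 -0.971 -0.   ] yaw err 0.0008 tilt [-0.0008  0.0003]
-> [ 0.5008 -0.0306  0.112 ] tool shift [ 0.0002 -0.0008 -0.0001]
```

View pics/scene5c.png

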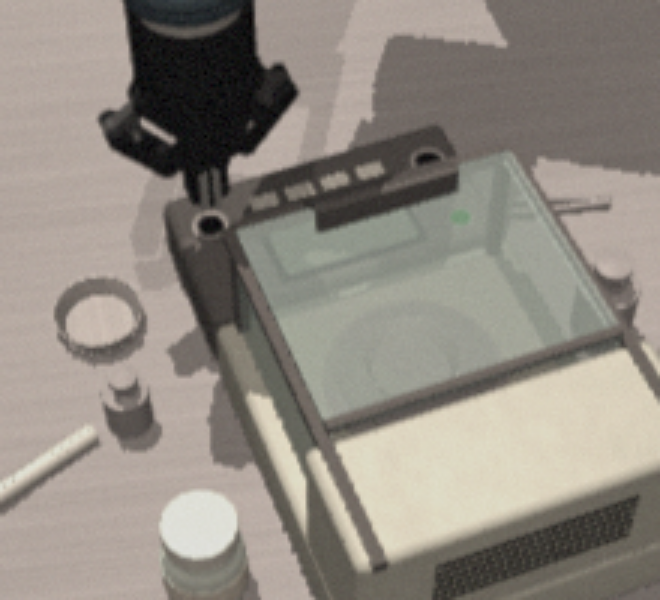

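The fingertips hover about 26 mm over the tare window, which shows just below them at crop (209,225), with clear space between. I'll hold still for 2.5 s.

```bash
python3 -m pendant '[[[0,0,0,0,0,0,1],[0,0,0,0,0,0,1],[0,0,0,0,0,0,1],[0,0,0,0,0,0,1],[0,0,0,0,0,0,1],[0,0,0,0,0,0,1],[0,0,0,0,0,0,1],[0,0,0,0,0,0,1],[0,0,0,0,0,0,1],[0,0,0,0,0,0,1]]]'; python3 -m pendant '[[[0,0,0,0,0,0,1],[0,0,0,0,0,0,1],[0,0,0,0,0,0,1],[0,0,0,0,0,0,1],[0,0,0,0,0,0,1],[0,0,0,0,0,0,1],[0,0,0,0,0,0,1],[0,0,0,0,0,0,1],[0,0,0,0,0,0,1],[0,0,0,0,0,0,1]]]'; python3 -m pendant '[[[0,0,0,0,0,0,1],[0,0,0,0,0,0,1],[0,0,0,0,0,0,1],[0,0,0,0,0,0,1],[0,0,0,0,0,0,1]]]'
python3 - <<'E'
from h import *
rep([*B["T"],.112])
p,d=ctrl.camera("top"); cv2.imwrite("pics/top6.png",p[:,:,::-1])
E
```

```text
time_s: 10.9
eef_pos: [0.5002, -0.0306, 0.1123]
eef_rot: [-0.0, 0.787, -0.617, -0.0]
wrist_force: [0.7, 0.1, 0.3]
opening: 0.002
time_s: 11.9
eef_pos: [0.5002, -0.0306, 0.1123]
eef_rot: [-0.0, 0.787, -0.617, 0.0]
wrist_force: [-0.2, -0.2, -0.0]
opening: 0.002
time_s: 12.4
eef_pos: [0.5001, -0.0306, 0.1123]
eef_rot: [0.0, 0.787, -0.617, -0.0]
wrist_force: [0.5, -0.4, -1.0]
opening: 0.003
t 12.4 p [ 0.5001 -0.0306  0.1123] loc [np.float64(-0.1457), np.float64(-0.0802)] tips 0.025 op 0.002801299823895724 F [ 0.55 -0.4  -1.  ]
tool x [ 0.237 -0.971 -0.   ] yaw err 0.0008 tilt [-0.  0.]
-> [ 0.5008 -0.0306  0.112 ] tool shift [ 0.0001 -0.0007  0.0003]
```

Next is to go straight up, then away to the right.

```bash
python3 -m pendant '[[[0,0,-0.02,0,0,0,1],[0,0,-0.03,0,0,0,1],[0,0,-0.03,0,0,0,1],[0,0,-0.03,0,0,0,1],[0,0,-0.03,0,0,0,1],[0.03,0,0,0,0,0,1],[0.04,0,0,0,0,0,1],[0.04,0,0,0,0,0,1],[0.04,0,0,0,0,0,1],[0.04,0,0,0,0,0,1]]]'; python3 -m pendant '[[[0.04,0,0,0,0,0,1],[0.04,0,0,0,0,0,1],[0.03,0,0,0,0,0,1],[0,0,0,0,0,0,1],[0,0,0,0,0,0,1],[0,0,0,0,0,0,1]]]'
python3 - <<'E'
from h import *
rep()
for n in("scene","top"):
    p,d=ctrl.camera(n); cv2.imwrite(f"pics/{n}7.png",p[:,:,::-1])
    a=cv2.imread(f"pics/{n}0.png",0)
    cv2.imwrite(f"pics/{n}7.png",p[:,:,::-1])
print(proj("top",[*W(-.031,.045),.182]),proj("top",[*W(-.031,-.045),.182]))
E
```

```text
time_s: 13.45
eef_pos: [0.5455, -0.2167, 0.2523]
eef_rot: [-0.0, 0.787, -0.617, 0.0]
wrist_force: [-0.8, 0.4, 0.1]
opening: 0.003
time_s: 14.05
eef_pos: [0.5712, -0.3209, 0.252]
eef_rot: [-0.0, 0.787, -0.617, -0.001]
wrist_force: [-0.3, 0.2, 0.7]
opening: -0.003
t 14.05 p [ 0.5712 -0.3209  0.252 ] loc [np.float64(-0.1458), np.float64(-0.379)] tips 0.025 op -0.0025367008418453454 F [-0.27  0.22  0.72]
tool x [ 0.238 -0.971 -0.001] yaw err 0.0001 tilt [-0.0006  0.0009]
[248.46682703 263.84812857] [301.50562422 250.94564663]
```

View pics/top7.png

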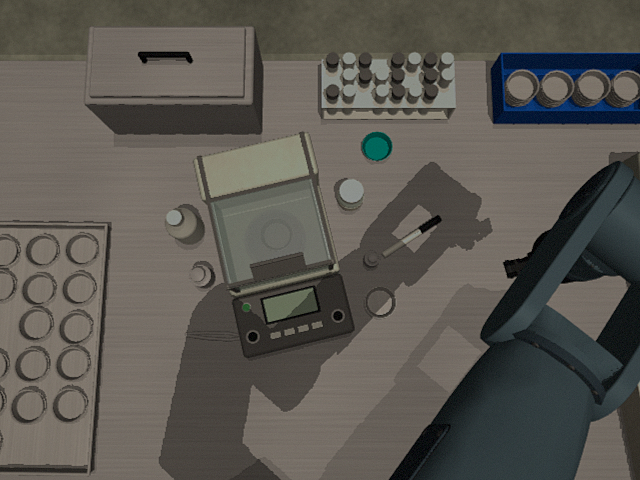

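View pics/scene7.png

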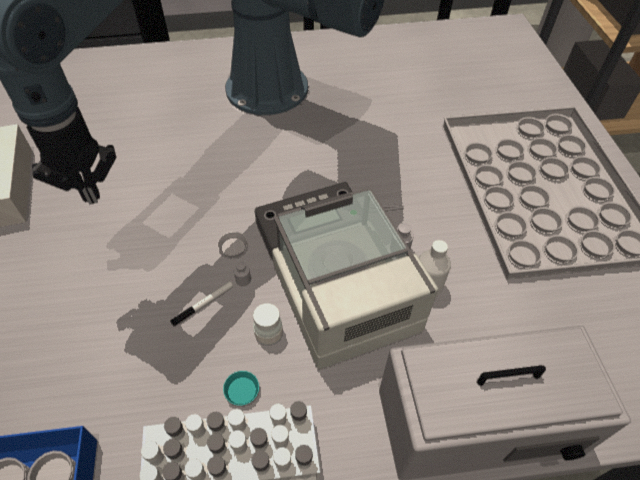

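Both views show the lid shut, with its grip edge at about (249,265) to (302,252) in the top view, against a predicted (248,264) to (302,251). The dish is still on the pan at (277,235). The jar, bottle, both weights, spare dish, tweezers and marker are where they were, and the hand is far away and clear. Handing in.

```bash
python3 -c "
from bench import ctrl
ctrl.hand_in(); print(ctrl.get_obs()['time_s'])"
```

```text
the job is handed in; nothing more can be done
the job is handed in; nothing more can be done
```

The lid is shut, the tare sensor has had its touch-free dwell, and I handed the job in at about 14 s of the 48 s allowed. No verdict was given.

- **Lid:** I pushed it about 62 mm to its end stop. The wrist force rose to about 14 N there, with no further movement. The final pictures show the grip edge within about 1 px of where a shut lid should put it.
- **Tare:** The closed fingertips hung still about 26 mm above the right-hand sensor for roughly 2.5 s, less than 1 mm off the measured centre. The hand never went low near the print sensor, and I saw no sign of touching the console.
- **End state:** The hand finished more than 30 cm away and clear of everything. By eye, the dish is still on the pan and nothing around the balance has moved. I did not measure each object's shift separately.
- **Disagreements:** The two cameras put the sensors up to 2 mm apart. The end stop came 1.4 mm further than I had calculated, which is within the calibration error. No check failed.

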